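Hang the rotor key on its crowded rack

ROBOT

A 7-joint arm with a two-finger parallel gripper is mounted at the origin on a cart in front of the work surface, level with it; the furniture and walls round the work are solid. World frame = base frame: x ahead of the robot, y to its left, z up, the work surface at z = 0. Lengths are in m, angles in degrees, forces in N, time in s.
With the tool pointing down it reaches from about 0.4 to 0.85 m from the base axis. Payload 10.4 kg.
Tool frame: the origin (TCP) lies midway between the tips of the shut fingers; the grasp point (between the pads) lies 19 mm behind it; z points along the fingers, y is the line along which they close (so a half turn about z gives the same grasp; the last joint's range is limited). The gripper opens to 85 mm and grips with 20 to 120 N. Pads are 22 mm wide; open, the fingers measure 114 mm over their backs; the gripper's body (76 mm by 85 mm) begins 54 mm behind the grasp point. The pads swing forward as they close: fully open they stand 13 mm farther back than shut.
Start: joints at [71.929, 19.034, -3.707, 83.658, 1.238, 77.344, -5.071], TCP at [0.18, -0.598, 0.231] pointing down, gripper open.
Joint ranges: [-148.97, 148.97], [-28.65, 121.19], [-84.17, 76.75], [9.2, 138.47], [-72.65, 252.65], [3.7, 117.97], [-149.18, 149.18]. Speed limits (degrees/s): [127.2, 127.2, 159.86, 159.86, 180, 180, 180].

INTERFACE

Orientations are given as a 3x3 rotation matrix whose columns are the frame's x, y, z axes.
In Python, from rig import manip, snapshot, get_calibration gives the robot as it stands.
- The arm moves only by the tool step_arm, never from a script. Its arguments are lists of equal length, an entry for each row: "slide": the shift along the tool's x, y, z each as a share of 6 cm, from -1 to 1, a list of three; "rot": the turn, a rotation vector about the tool's x, y, z each as a share of 0.08 rad, from -1 to 1, a list of three; "claw": the opening, from 0 (shut) to 1 (fully open). A call has exactly 5 rows; each row shifts and turns the commanded pose from where the row before left it, along the tool's axes as they then stand; what a row does not reach is not made up. A row lasts 1/8 s, in which the tool goes at most 62.5 mm and 10.7 degrees, less where a joint would pass 70% of its speed; a pose out of reach is approached as far as the arm can. A call with a number of a shift or a turn outside -1 to 1 is refused whole. A call with a gripper value outside its range is refused whole. The fingers move at their own pace and stop on an object; "newtons" is the grip in N (left out, the last holds). Time passes only in rows, so rows that do not move let the fingers close, or fill a call up. It gives the time, the measured TCP pose, the force, the opening and the grip force at its end, in the units of the state.
- manip.get_state(): the state, without advancing time (a new reading comes with each control period).
- snapshot(name): name is "scene" or "side" or "wrist"; returns the picture (400x640x3 uint8, blue, green, red); there is no depth.
- get_calibration(name): a dict with "fx", "fy", "cx", "cy" (pixels), "rvec" (rotation vector, rad) and "tvec" (3), from world to camera coordinates, as OpenCV has them; the wrist camera has in their place "mount" (4x4, takes a point from camera to tool coordinates, whose origin is the TCP and whose axes are the flange's). Camera axes: x right, y down, z forward; pixel columns grow to the right and rows downward; lengths in m; the calibration is good to about 2 mm. A picture is of the moment at which its call begins: read the wrist's pose just before it. get_calibration takes no time and is no camera call.
- manip.close_job(): hands the job in; it is judged then, once.
The state is a dict: "clock": time; "qpos": joint angles; "joint_velocities": joint speeds; "tau": joint torques, N m; "position": TCP position; "eef_rot": TCP orientation; "ft_force": force on the tool from outside, world axes, zero at the start; "wrist_torque": the same for the moment, N m; "grip_width": finger opening in m; "grasp_force": force on a finger pad.
Only numpy, scipy, OpenCV 4.12 (cv2) and the standard library are available. Lean on these libraries where they do the work, as an engineer would, in place of code of your own. Each camera call takes 0.05 s, during which the arm holds its last target. There are 200 camera calls.

TASK

Take the T-handled key that stands in the centrifuge rotor and hang it upright on the one empty hook of the key rack, between the keys already hanging there. Feel its collar gently back against the hook's sprung plate until it has cleared the front lips, lower it fully home behind them and let go. Leave the hanging keys as they are and never load the hook with more than 25 N in all.

Things in the scene. Friction and masses are not known exactly. Their poses are not given: they have to be found in the camera images.
- key: loose steel rotor key, 0.09 to 0.18 kg, upright in the rotor's socket: round shank 8 mm thick, reaching 100 mm below the collar; collar 24 mm across, 12 mm high; thin neck; black T-handle. Origin at the centre of the collar's underside, z up along the key
- key_handle (a point): centre of the key's handle bar, 50 mm above the key's origin: 14 mm (key x) by 40 mm (key y) by 24 mm high, flat sides. Grasp its 14 mm width from above; on the rack one finger is then in front of the handle and one behind, as neighbouring handles leave only 8 mm at either side
- rotor: aluminium microcentrifuge rotor, 106 mm across, 40 mm high (tube caps 44 mm), fixed; origin at its middle on the worktop. Its central socket, 11 mm wide, has its floor 10 mm above the worktop; the key's shank end stands loosely on that floor
- rack: aluminium key rack, fixed: a bar 250 mm long along its y, top 140 mm above the worktop, on two posts, with four hooks at 48 mm pitch (rack y +72, +24, -24, -72 mm) that stand out to its -x, the robot's side. Origin on the worktop under the middle of the bar's front face
- hook_free: the empty hook, at one of the two inner places. Origin on the worktop under the bar's front face, axes as the rack's: -x outward; the shank enters along +x at y = 0. Two steel rails (slot 15 mm wide, flared at the mouth) carry a slick grey fork with a sprung plate. Once seated, the key's origin is 125 mm above this origin and 47 to 83 mm out from the bar
- slot_mouth (a point): front end of the slot between the empty hook's rails, at their tops: 112 mm out from the bar, 120 mm above the worktop; flared guides reach 17 mm farther out. The grey fork on the rails has two front lips (tops 133 mm above the worktop), behind them the seat floor (125 mm), behind that the sprung plate (127 to 147 mm above the worktop)
- mid_setting (a point): seat middle if the fork were at mid setting (hook x -60 mm). The real fork is clamped up to 18 mm nearer or farther, not measured; neighbours tell nothing. From the real seat middle, lips span x -30 to -14 mm, the plate's white face rests at +3 mm. The seated collar is held against the lips by the plate, the key then 4 mm outward of the seat middle
- plate_travel (a point): point over mid_setting at 137 mm height, the mid-height of the sprung plate. The plate yields from 1.5 N, 0.8 N more per mm, and bottoms hard at 8 mm (7.9 N). Carried in just above the lips, the collar meets it; it clears the lips at 4 mm (4.7 N) and is well clear at 6 N. Then lower it, rubbing on plate and lips, lightly pressed, to the floor; ease off toward the lips before letting go
- key_a: loose neighbour key hanging in its own hook of the rack, same collar and handle as the loose rotor key (shank below the collar 80 mm); origin at the centre of the collar's underside, z up along the key, handle bar along its y
- key_b: loose neighbour key hanging in its own hook of the rack, same collar and handle as the loose rotor key (shank below the collar 100 mm); origin at the centre of the collar's underside, z up along the key, handle bar along its y
- key_c: loose neighbour key hanging in its own hook of the rack, same collar and handle as the loose rotor key (shank below the collar 90 mm); origin at the centre of the collar's underside, z up along the key, handle bar along its y
Not all that is in view belongs to the job. What is meant by the rotor is not blue or purple, and is the larger of those in its own colour.

How it is judged (in metres and radians):
On the way:
1. the key is lifted out of the rotor (z of key in the frame of rotor above 0.145 m and contact force between key and the fingers above 0.5 N), for 0.1 s.
At the end, for the whole second after the job is handed in: the key rests released and upright (0.15 rad) in the empty hook, collar down behind the lips: origin 121 to 128.5 mm above the hook's, within 5 mm of mid-slot, 40 to 88 mm out from the bar; each neighbour key within 8 mm of its start and 0.15 rad of upright (z of key in the frame of hook_free between 0.121 and 0.1285 m and y of key in the frame of hook_free between -0.005 and 0.005 m and x of key in the frame of hook_free between -0.088 and -0.04 m and angle between each of key, key_a, key_b, key_c's own z axis and vertical below 0.15 rad and linear speed of key below 0.02 m/s and contact force between key and the fingers below 0.1 N and distance of each of key_a, key_b, key_c from where it was at the start of the episode below 0.008 m); the robot touches nothing.
It fails at once if the empty hook is loaded with more than 25 N in all (contact force between hook_free and anything else above 25 N).
It fails at once if a neighbour key is knocked: shifted by more than 8 mm or tipped by more than 0.15 rad (distance of any of key_a, key_b, key_c from where it was at the start of the episode above 0.008 m or angle between any of key_a, key_b, key_c's own z axis and vertical above 0.15 rad).
It also fails if it takes over 61 s, if anything falls off the work surface, if the arm or the gripper's body presses on something with over 40 N, if the wrist force passes 120 N, or if a joint passes its speed limit or range.

## Working session

There is one attempt and no reset: what is moved stays moved. The work goes in short steps, Python scripts to look and compute and a tool call to move; the robot and the scene stay as the last step left them, time stands still between calls to the robot, and variables do not carry over. Pictures are saved under pics/ and viewed, at most 13 in all, crops included, and the job is handed in when it is done.

Besides the shell and the picture viewer there is one more tool, called after ">>>" as name(argument=value, ...) on one line, values as JSON. step_arm: Moves the arm, as the interface text tells. Shift numbers are shares of 6 cm and turn numbers shares of 0.08 rad, none past 1 either way. Its arguments: {"type":"object","properties":{"slide":{"type":"array","items":{"type":"array","items":{"type":"number","minimum":-1,"maximum":1}}},"rot":{"type":"array","items":{"type":"array","items":{"type":"number","minimum":-1,"maximum":1}}},"claw":{"type":"array","items":{"type":"number"}},"newtons":{"type":"number"}},"required":["slide","rot","claw"]}

```bash
mkdir -p pics; ls; python3 - <<'E'
from rig import manip, snapshot, get_calibration
import cv2, numpy as np
s=manip.get_state(); print(s)
a=snapshot("scene"); b=snapshot("side")
cv2.imwrite("pics/scene0.png",a); cv2.imwrite("pics/side0.png",b)
for n in ("scene","side","wrist"): print(n,get_calibration(n))
E
```

```text
pics
{'clock': 0.0, 'qpos': array([71.93052461, 19.07325785, -3.70823265, 83.70864246,  1.23716719,
       77.34417985, -5.0704942 ]), 'joint_velocities': array([ 0.02954698,  0.09738186,  0.07658226,  0.01326115,  0.07496232,
        0.0645638 , -0.0051409 ]), 'tau': array([-4.54485289e-04, -6.25442648e+01,  4.89747198e-02, -3.91607738e+01,
        1.61920086e-02,  9.78290598e-03,  1.82955671e-05]), 'position': array([ 0.18027051, -0.59801631,  0.23048003]), 'eef_rot': array([[ 9.57435059e-01,  2.88648348e-01, -4.89537724e-04],
       [ 2.88648757e-01, -9.57434003e-01,  1.42329766e-03],
       [-5.78675430e-05, -1.50401954e-03, -9.99998867e-01]]), 'ft_force': array([-0.58009237,  0.64122939, -0.12666977]), 'wrist_torque': array([ 0.03999797, -0.04235204,  0.0305499 ]), 'grasp_force': 0.0, 'grip_width': 0.08527389490848206}
scene {'fx': 474.53650125961593, 'fy': 474.53650125961593, 'cx': 318.6446561480238, 'cy': 198.6139323669358, 'rvec': array([ 1.08322128, -2.24798358,  1.11028316]), 'tvec': array([0.20511926, 0.38157143, 0.81432447])}
side {'fx': 419.4604585998881, 'fy': 419.4604585998881, 'cx': 321.08185873308236, 'cy': 196.6556628191735, 'rvec': array([ 1.1154028 , -1.93893272,  1.31648019]), 'tvec': array([0.13807262, 0.324857  , 0.52527298])}
wrist {'fx': 302.65785138121123, 'fy': 302.65785138121123, 'cx': 315.7615061009074, 'cy': 199.9316705914995, 'mount': array([[ 1.24447715e-04, -9.52515922e-01, -3.04488758e-01,
         7.65002436e-02],
       [ 9.99999372e-01,  4.57713464e-04, -1.02313047e-03,
        -1.49954682e-04],
       [ 1.11391666e-03, -3.04488439e-01,  9.52515380e-01,
        -1.42596377e-01],
       [ 0.00000000e+00,  0.00000000e+00,  0.00000000e+00,
         1.00000000e+00]])}
```

View pics/scene0.png

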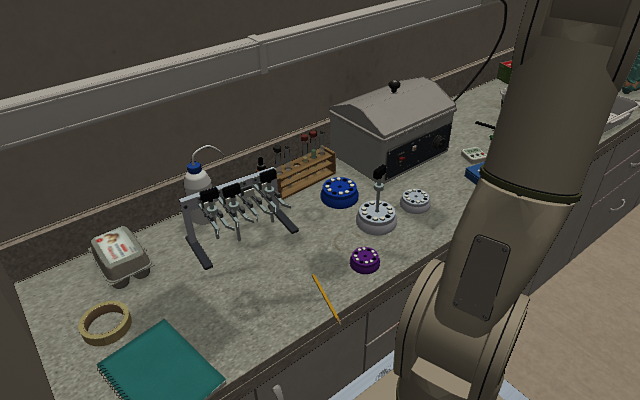

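View pics/side0.png

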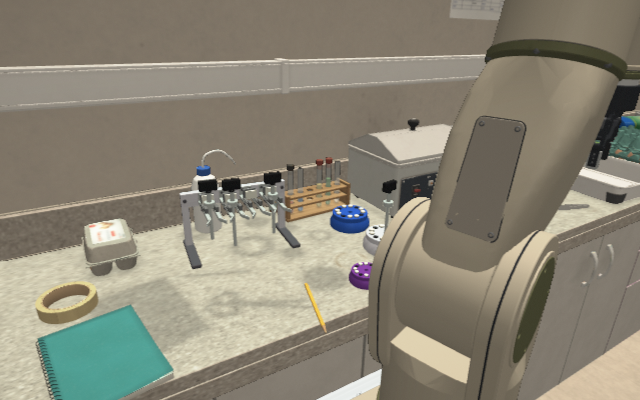

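The scene shows the rack with black handles near (209,196), (233,190) and (268,177). The grey rotor is at (377,215), with the key handle near (380,172). Next I'll zoom in and cast rays.

```bash
cat > h.py <<'E'
from rig import manip, snapshot, get_calibration
import cv2, numpy as np
def cam(name,s=None):
    c=get_calibration(name); K=np.array([[c['fx'],0,c['cx']],[0,c['fy'],c['cy']],[0,0,1]])
    if name=='wrist':
        T=np.eye(4);T[:3,:3]=s['eef_rot'];T[:3,3]=s['position'];T=T@c['mount'];R=T[:3,:3].T;t=-R@T[:3,3]
    else: R=cv2.Rodrigues(c['rvec'])[0];t=c['tvec']
    return K,R,t
def ray(C,uv):
    K,R,t=C; d=R.T@np.linalg.solve(K,[uv[0],uv[1],1]); return -R.T@t,d
def onz(C,uv,z):
    o,d=ray(C,uv); return o+d*(z-o[2])/d[2]
def proj(C,p):
    K,R,t=C; q=K@(R@np.asarray(p)+t); return q[:2]/q[2]
def tri(C1,a,C2,b):
    A=[];B=[]
    for C,uv in((C1,a),(C2,b)):
        o,d=ray(C,uv);d=d/np.linalg.norm(d);M=np.eye(3)-np.outer(d,d);A.append(M);B.append(M@o)
    return np.linalg.lstsq(np.vstack(A),np.hstack(B),rcond=None)[0]
def blobs(im,roi,thr=40,amin=20):
    x0,y0,x1,y1=roi; m=(im[y0:y1,x0:x1].max(2)<thr).astype(np.uint8)
    n,l,st,ce=cv2.connectedComponentsWithStats(m)
    return [(ce[i]+[x0,y0],st[i][4],st[i][:4]+[x0,y0,0,0]) for i in range(1,n) if st[i][4]>amin]
E
python3 - <<'E'
from h import *
a=cv2.imread("pics/scene0.png");b=cv2.imread("pics/side0.png")
for n,im,z,roi in(("scene",a,.175,(190,160,290,225)),("scene",a,.16,(360,155,400,190)),("side",b,.175,(190,165,295,205)),("side",b,.16,(375,170,400,200))):
    C=cam(n)
    for c,ar,bb in blobs(im,roi): print(n,c.round(1),ar,bb,onz(C,c,z).round(4))
v=np.vstack([np.hstack([cv2.resize(a[155:285,175:305],(400,400),interpolation=2),cv2.resize(a[150:280,310:440],(400,400),interpolation=2)])])
cv2.imwrite("pics/crop1.png",v)
E
```

```text
scene [260.7 165.3] 67 [257 160  11  11] [ 0.6408 -0.0662  0.175 ]
scene [266.8 177.3] 204 [258 169  19  26] [ 0.588  -0.0495  0.175 ]
scene [233.  190.8] 256 [222 183  30  21] [0.5909 0.0389 0.175 ]
scene [208.6 195.1] 234 [198 187  22  21] [0.6113 0.0892 0.175 ]
scene [278.9 218.2] 24 [273 211  13  14] [0.4447 0.0135 0.175 ]
scene [388.  167.8] 446 [373 155  27  26] [ 0.4526 -0.3117  0.16  ]
side [271.9 177.8] 170 [264 172  17  13] [ 0.5889 -0.0568  0.175 ]
side [207.3 185.6] 187 [198 180  19  13] [0.6084 0.0857 0.175 ]
side [230.6 184.5] 189 [222 179  18  13] [0.5915 0.0396 0.175 ]
side [389.  186.3] 127 [383 180  13  13] [ 0.4492 -0.2845  0.16  ]
```

View pics/crop1.png

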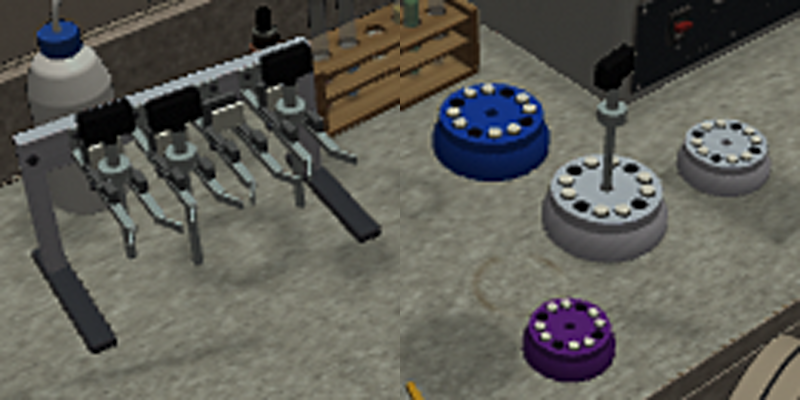

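The crop shows the empty hook third from the left, between the handles at (233,190) and (268,177). The key stands in the larger grey rotor, with its handle near (380,172). I'll move above the key so the wrist camera can look at it.

>>> step_arm(slide=[[0.56,-0.37,-0.07],[0.56,-0.37,-0.07],[0.56,-0.37,-0.07],[0.56,-0.37,-0.07],[0.56,-0.37,-0.07]], rot=[[0,0,0],[0,0,0],[0,0,0],[0,0,0],[0,0,0]], claw=[1,1,1,1,1])

```text
clock: 0.72
position: [0.3098, -0.4424, 0.2521]
eef_rot: [[0.957, 0.289, -0.0], [0.289, -0.957, 0.0], [-0.0, -0.0, -1.0]]
ft_force: [1.1, 0.8, -0.5]
grip_width: 0.0854
grasp_force: 0.0
```

>>> step_arm(slide=[[0.56,-0.37,-0.07],[0.56,-0.37,-0.07],[0.56,-0.37,-0.07],[0.56,-0.37,-0.07],[0.56,-0.37,-0.07]], rot=[[0,0,0],[0,0,0],[0,0,0],[0,0,0],[0,0,0]], claw=[1,1,1,1,1])

```text
clock: 1.35
position: [0.4386, -0.2877, 0.2732]
eef_rot: [[0.957, 0.289, -0.0], [0.289, -0.957, 0.0], [-0.0, -0.0, -1.0]]
ft_force: [0.3, 0.2, 0.3]
grip_width: 0.0858
grasp_force: 0.0
```

```bash
python3 - <<'E'
from h import *
s=manip.get_state(); w=snapshot("wrist"); a=snapshot("scene"); cv2.imwrite("pics/w1.png",w); cv2.imwrite("pics/scene1.png",a)
print(s['clock'],s['position'],s['eef_rot'].round(3).tolist(),s['qpos'].round(1))
C=cam('wrist',s); print(proj(C,(.449,-.285,.172)))
E
```

```text
1.35 [ 0.43855544 -0.28770724  0.27318341] [[0.957, 0.289, -0.0], [0.289, -0.957, 0.0], [-0.0, -0.0, -1.0]] [ 47.2   6.4 -20.5  94.2   2.3  79.8 -46.7]
[316.81057752 185.93631735]
```

View pics/w1.png

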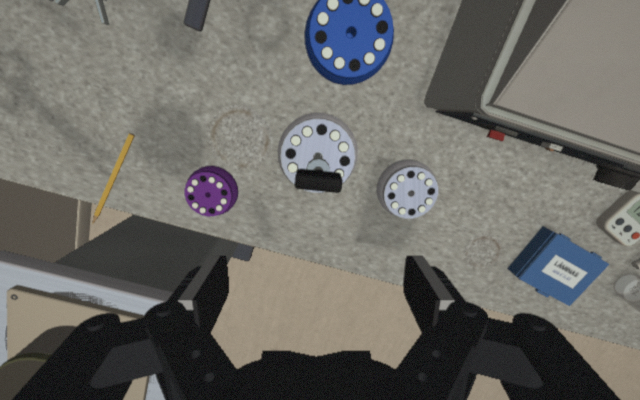

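The wrist view shows the black handle at about (318,180), its long axis nearly along the image x (tool y). So the tool needs about a −90° turn about its z.

```bash
python3 - <<'E'
from h import *
s=manip.get_state(); w=cv2.imread("pics/w1.png"); C=cam('wrist',s)
for c,ar,bb in blobs(w,(285,163,355,205),45,150):
    print(c,ar,bb)
    m=np.zeros(w.shape[:2],np.uint8); x,y,ww,h=bb; m[y:y+h,x:x+ww]=(w[y:y+h,x:x+ww].max(2)<45)
    r=cv2.minAreaRect(np.argwhere(m)[:,::-1].astype(np.float32)); print(r)
    c=r[0]; P=onz(C,c,.16); print(P)
    bp=cv2.boxPoints(r); o=bp[np.argsort(bp[:,1])]; q=[onz(C,k,.172) for k in o[2:]]; d=q[1]-q[0]; print('yaw',np.degrees(np.arctan2(d[1],d[0])), np.linalg.norm(d))
# rotor rim centre by bright grey cross-check
b=cv2.imread("pics/side0.png");a=cv2.imread("pics/scene0.png")
print([onz(C,(318.5,151),.04)])
E
```

```text
[318.0145808  180.18955043] 823 [295 170  47  22]
((318.37115478515625, 179.66494750976562), (45.68977355957031, 19.7464599609375), 5.5275397300720215)
[ 0.454188   -0.28228058  0.16      ]
yaw -78.52731131223683 0.038303895540954265
[array([ 0.46121532, -0.2810584 ,  0.04      ])]
```

>>> step_arm(slide=[[0,0,0],[0,0,0],[0,0,0],[0,0,0],[0,0,0]], rot=[[0,0,-1],[0,0,-1],[0,0,-1],[0,0,-1],[0,0,-1]], claw=[1,1,1,1,1])

```text
clock: 2.08
position: [0.4375, -0.2892, 0.2729]
eef_rot: [[0.768, 0.64, -0.001], [0.64, -0.768, 0.0], [-0.0, -0.001, -1.0]]
ft_force: [0.0, -0.3, 0.6]
grip_width: 0.0855
grasp_force: 0.0
```

>>> step_arm(slide=[[0,0,0],[0,0,0],[0,0,0],[0,0,0],[0,0,0]], rot=[[0,0,-1],[0,0,-1],[0,0,-1],[0,0,-1],[0,0,-1]], claw=[1,1,1,1,1])

```text
clock: 2.7
position: [0.4375, -0.2893, 0.2729]
eef_rot: [[0.458, 0.889, -0.001], [0.889, -0.458, 0.0], [-0.0, -0.001, -1.0]]
ft_force: [0.6, 0.3, -0.1]
grip_width: 0.0852
grasp_force: 0.0
```

>>> step_arm(slide=[[0,0,0],[0,0,0],[0,0,0],[0,0,0],[0,0,0]], rot=[[0,0,-1],[0,0,-1],[0,0,-1],[0,0,-1],[0,0,-1]], claw=[1,1,1,1,1])

```text
clock: 3.32
position: [0.4375, -0.2893, 0.2729]
eef_rot: [[0.076, 0.997, -0.001], [0.997, -0.076, 0.0], [0.0, -0.001, -1.0]]
ft_force: [-1.1, 0.3, 0.5]
grip_width: 0.0854
grasp_force: 0.0
```

>>> step_arm(slide=[[0.12,0.27,0],[0,0,0],[0,0,0],[0,0,0],[0,0,0]], rot=[[0,0,-1],[0,0,-1],[0,0,-1],[0,0,-0.47],[0,0,0]], claw=[1,1,1,1,1])

```text
clock: 3.95
position: [0.4545, -0.2832, 0.2731]
eef_rot: [[-0.197, 0.98, -0.0], [0.98, 0.197, 0.0], [0.0, -0.0, -1.0]]
ft_force: [-0.5, -0.1, -0.1]
grip_width: 0.0852
grasp_force: 0.0
```

```bash
cat > key.py <<'E'
from h import *
s=manip.get_state(); w=snapshot("wrist"); cv2.imwrite("pics/w2.png",w); C=cam('wrist',s); R=s['eef_rot']
print(s['clock'],s['position'],R.round(3).tolist())
e=proj(C,(.454,-.282,.16)); print(e)
x,y=e.astype(int)
for c,ar,bb in blobs(w,(x-40,y-40,x+40,y+40),40,150):
    x,y,ww,h=bb; m=np.zeros(w.shape[:2],np.uint8); m[y:y+h,x:x+ww]=(w[y:y+h,x:x+ww].max(2)<40)
    r=cv2.minAreaRect(np.argwhere(m)[:,::-1].astype(np.float32)); print(bb,ar,r)
    P=onz(C,r[0],.16); print(P,'tool',R.T@(P-s['position']))
    bp=cv2.boxPoints(r); q=[onz(C,k,.165) for k in bp]; d=[q[1]-q[0],q[2]-q[1]]; d=max(d,key=np.linalg.norm); print('yaw in tool deg',np.degrees(np.arctan2(*(R.T@d)[[1,0]])))
E
python3 key.py
```

```text
3.95 [ 0.45448346 -0.28318992  0.27314188] [[-0.197, 0.98, -0.0], [0.98, 0.197, 0.0], [0.0, -0.0, -1.0]]
[317.20530897 194.85480004]
[307 174  15  48] 636 ((314.0, 197.5), (14.0, 47.0), 0.0)
[ 0.45170684 -0.28495299  0.16      ] tool [-0.00119501 -0.00303642  0.11314263]
yaw in tool deg 0.4944907671661818
```

View pics/w2.png

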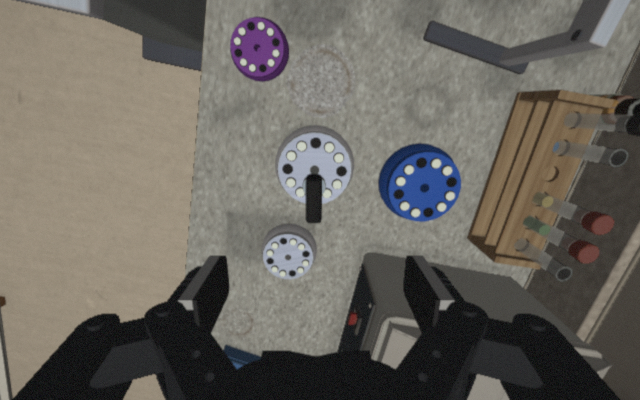

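The handle is now aligned with the tool x axis at (314,197), about 3 mm toward tool −y. I'll descend and grasp.

>>> step_arm(slide=[[-0.02,-0.05,0.4],[0,0,0.5],[0,0,0.5],[0,0,0.45],[0,0,0.35]], rot=[[0,0,0],[0,0,0],[0,0,0],[0,0,0],[0,0,0]], claw=[1,1,1,1,1], newtons=60)

```text
clock: 4.62
position: [0.4517, -0.2847, 0.1402]
eef_rot: [[-0.197, 0.98, -0.001], [0.98, 0.197, 0.0], [0.0, -0.001, -1.0]]
ft_force: [0.0, -0.3, -0.0]
grip_width: 0.0853
grasp_force: 0.0
```

>>> step_arm(slide=[[0,0,0],[0,0,0],[0,0,0],[0,0,0],[0,0,0]], rot=[[0,0,0],[0,0,0],[0,0,0],[0,0,0],[0,0,0]], claw=[0.3,0.15,0,0,0])

```text
clock: 5.25
position: [0.4525, -0.285, 0.1421]
eef_rot: [[-0.198, 0.98, 0.001], [0.98, 0.198, -0.001], [-0.001, 0.001, -1.0]]
ft_force: [-0.4, -0.3, 4.4]
grip_width: 0.0132
grasp_force: 59.5
```

>>> step_arm(slide=[[0,0,0],[0,0,0],[0,0,0],[0,0,0],[0,0,0]], rot=[[0,0,0],[0,0,0],[0,0,0],[0,0,0],[0,0,0]], claw=[0,0,0,0,0])

```text
clock: 5.88
position: [0.4525, -0.285, 0.1421]
eef_rot: [[-0.198, 0.98, 0.001], [0.98, 0.198, -0.001], [-0.001, 0.001, -1.0]]
ft_force: [-0.0, -0.6, 5.4]
grip_width: 0.013
grasp_force: 59.7
```

>>> step_arm(slide=[[0,0,-0.15],[0,0,-0.3],[0,0,-0.4],[0,0,-0.4],[0,0,-0.1]], rot=[[0,0,0],[0,0,0],[0,0,0],[0,0,0],[0,0,0]], claw=[0,0,0,0,0])

```text
clock: 6.5
position: [0.4527, -0.285, 0.2246]
eef_rot: [[-0.198, 0.98, 0.002], [0.98, 0.198, -0.002], [-0.002, 0.002, -1.0]]
ft_force: [0.2, -0.4, -1.4]
grip_width: 0.0129
grasp_force: 58.7
```

>>> step_arm(slide=[[0.3,0.03,0],[0.5,0.05,0],[0.6,0.07,0],[0.6,0.07,0],[0.6,0.07,0]], rot=[[0,0,0],[0,0,0],[0,0,0],[0,0,0],[0,0,0]], claw=[0,0,0,0,0])

```text
clock: 7.12
position: [0.437, -0.1259, 0.2212]
eef_rot: [[-0.199, 0.98, -0.002], [0.98, 0.199, 0.0], [0.001, -0.002, -1.0]]
ft_force: [0.8, -0.1, -0.7]
grip_width: 0.0128
grasp_force: 58.7
```

>>> step_arm(slide=[[0.6,0.07,0],[0.6,0.07,0],[0.5,0.05,0],[0.27,0.05,0],[0,0,0]], rot=[[0,0,0.5],[0,0,0.7],[0,0,0.7],[0,0,0.6],[0,0,0]], claw=[0,0,0,0,0])

```text
clock: 7.75
position: [0.4347, -0.0079, 0.2215]
eef_rot: [[-0.003, 1.0, -0.001], [1.0, 0.003, -0.0], [-0.0, -0.001, -1.0]]
ft_force: [-0.6, -0.3, -0.7]
grip_width: 0.013
grasp_force: 58.7
```

```bash
python3 - <<'E'
from h import *
import pickle
s=manip.get_state(); w=snapshot("wrist"); a=snapshot("scene");b=snapshot("side")
for n,i in(("w3",w),("scene3",a),("side3",b)): cv2.imwrite(f"pics/{n}.png",i)
pickle.dump(s,open("s3.pkl","wb")); print(s)
E
```

```text
{'clock': 7.75, 'qpos': array([ 37.83518205,  -3.42194061, -40.61544172, 109.49413956,
        -2.3180552 ,  73.19688772,  -1.8893513 ]), 'joint_velocities': array([ 1.22904588,  0.34137061,  2.3808323 , -0.29500798,  0.6242453 ,
        0.09394654,  2.92875139]), 'tau': array([-1.12617720e+00, -2.77799875e+01,  9.88762826e-02, -3.91036069e+01,
       -1.99116664e-01, -2.47098436e-02, -9.96095650e-01]), 'position': array([ 0.43474152, -0.00786603,  0.22149158]), 'eef_rot': array([[-2.91259293e-03,  9.99994817e-01, -1.37237233e-03],
       [ 9.99995739e-01,  2.91231847e-03, -2.01948187e-04],
       [-1.97950355e-04, -1.37295468e-03, -9.99999038e-01]]), 'ft_force': array([-0.59304697, -0.29308604, -0.70556273]), 'wrist_torque': array([-0.00315115, -0.0180336 , -0.01437314]), 'grasp_force': 58.661643862724304, 'grip_width': 0.01297010287228966}
```

View pics/w3.png

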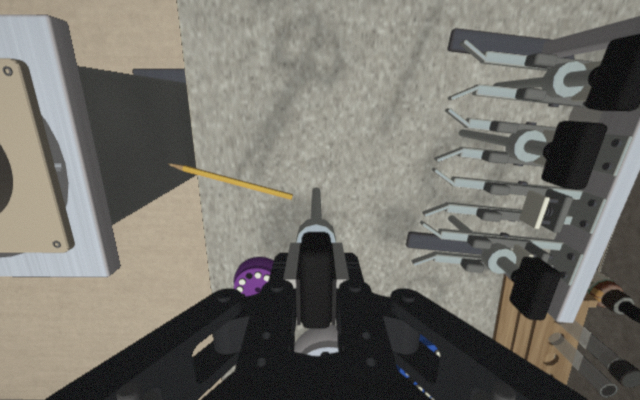

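The wrist view shows the empty hook as the third down, its guides' tips near (435,172) and (425,220) and its white plate face near (547,205). I'll zoom in on that and find the bar edge.

```bash
python3 - <<'E'
import cv2
w=cv2.imread("pics/w3.png")
v=cv2.resize(w[140:290,420:620],(800,600),interpolation=cv2.INTER_CUBIC)
cv2.imwrite("pics/c3.png",v)
E
```

```text
(no output)
```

View pics/c3.png

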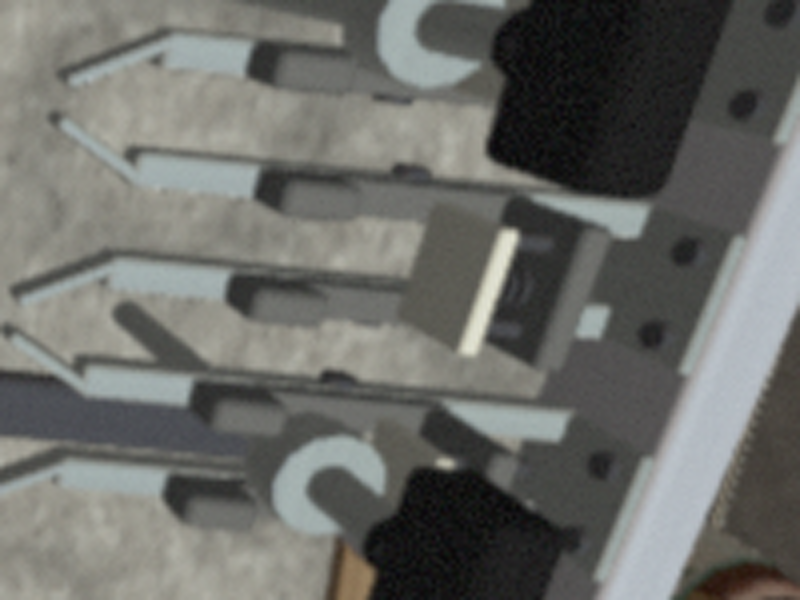

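The crop shows:
- the slot mouth between the rail ends, at about crop (136,184) and (110,260);
- the lip blocks at (265–355,190) and (230–320,300);
- the plate's front-top edge from (497,228) to (458,350), with its white top strip behind.

Now I'll turn these into positions.

```bash
cat > meas3.py <<'E'
from h import *
import pickle
s=pickle.load(open("s3.pkl","rb")); C=cam('wrist',s)
f=lambda u,v,z: onz(C,(420+u/4,140+v/4),z)
ang=lambda a,b: np.degrees(np.arctan2(*(b-a)[[1,0]]))
mu,ml=f(136,184,.12),f(110,260,.12); m=(mu+ml)/2
print('mouth',mu,ml,m,'gap',np.linalg.norm(mu-ml))
b1,b2=f(800,135,.14),f(603,590,.14); print('bar',b1,b2,ang(b2,b1)-90)
for n,p,q in(('upper rail low edge',(137,183),(255,197)),('upper rail top',(138,152),(262,165)),('low rail top',(110,258),(228,270)),('low rail low',(112,285),(222,297))):
    print(n,ang(f(*p,.12),f(*q,.12)))
p1,p2=f(497,228,.147),f(458,350,.147); print('plate top edge',p1,p2,ang(p2,p1)-90,np.linalg.norm(p1-p2))
q1,q2=f(436,205,.127),f(400,312,.127); print('plate bottom edge',q1,q2,ang(q2,q1)-90,np.linalg.norm(q1-q2))
t=[f(55,118,.12),f(14,296,.12)]; print('guide tips',t,sum(t)/2)
th=np.radians(np.mean([ang(b2,b1)-90,ang(q2,q1)-90,ang(p2,p1)-90])); print('yaw',np.degrees(th))
for th in(th,np.radians(ang(b2,b1)-90)):
    ex=np.array([np.cos(th),np.sin(th),0]);ey=np.array([-ex[1],ex[0],0])
    for n,P in(('mouth',m),('tips',sum(t)/2),('b1',b1),('platetop',(p1+p2)/2),('platebot',(q1+q2)/2),('lipu',f(355,195,.133)),('lipl',f(320,308,.133)),('lipu0',f(265,190,.133)),('lipl0',f(228,285,.133))): print(n,P.round(4),'along',(P-m)@ex,'lat',(P-m)@ey)
# neighbours' handle yaw
E
python3 meas3.py
```

```text
mouth [0.54822385 0.00467857 0.12      ] [ 0.54506625 -0.01203072  0.12      ] [ 0.54664505 -0.00367607  0.12      ] gap 0.017005023048822215
bar [0.66249885 0.02001921 0.14      ] [ 0.65099942 -0.07916624  0.14      ] -6.6132714774307715
upper rail low edge -6.672879301856557
upper rail top -5.845968177239467
low rail top -5.819498803649971
low rail low -6.290358418014556
plate top edge [0.60423095 0.00360613 0.147     ] [ 0.60241422 -0.02108082  0.147     ] -4.208845365268871 0.024753706898847122
plate bottom edge [0.60645684 0.00235792 0.127     ] [ 0.60397231 -0.02091429  0.127     ] -6.093770904769215 0.02340445652109111
guide tips [array([0.52968107, 0.01858803, 0.12      ]), array([ 0.52559491, -0.02025403,  0.12      ])] [ 0.52763799 -0.000833    0.12      ]
yaw -5.638629249156286
mouth [ 0.5466 -0.0037  0.12  ] along 0.0 lat 0.0
tips [ 0.5276 -0.0008  0.12  ] along -0.01919443386841018 lat 0.0009617983068044191
b1 [0.6625 0.02   0.14  ] along 0.11296507303947402 lat 0.034963710239440116
platetop [ 0.6033 -0.0087  0.147 ] along 0.05690058697833154 lat 0.0005320031682785002
pl
[... 421 characters left out ...]
5466 -0.0037  0.12  ] along 0.0 lat 0.0
tips [ 0.5276 -0.0008  0.12  ] along -0.019208016930650405 lat 0.0006351638399586922
b1 [0.6625 0.02   0.14  ] along 0.11235400033622514 lat 0.03688017582616368
platetop [ 0.6033 -0.0087  0.147 ] along 0.05688330535483133 lat 0.0014997992394808965
platebot [ 0.6052 -0.0093  0.127 ] along 0.058824991843410813 lat 0.001180450381035151
lipu [0.5857 0.0061 0.133 ] along 0.03763283737456097 lat 0.014158786779986101
lipl [ 0.5832 -0.0178  0.133 ] along 0.0379597681589416 lat -0.009834555744120422
lipu0 [0.5677 0.007  0.133 ] along 0.019705068072111562 lat 0.013043002358917428
lipl0 [ 0.5637 -0.0129  0.133 ] along 0.01800495207810986 lat -0.007219664007553648
```

```bash
python3 - <<'E'
from h import *
import pickle
s=pickle.load(open("s3.pkl","rb")); C=cam('wrist',s)
T=lambda *p: s['position']+s['eef_rot']@np.array(p)
for n,p in(('tip',(0,0,.132)),('origin',(0,0,.032)),('collar top',(0,0,.020))): print(n,proj(C,T(*p)).round(1))
w=cv2.imread("pics/w3.png")
cv2.imwrite("pics/c3k.png",cv2.resize(w[175:275,270:360],(540,600),interpolation=cv2.INTER_CUBIC))
E
```

```text
tip [317.4 190.1]
origin [318.  233.4]
collar top [318.1 241.7]
```

View pics/c3k.png

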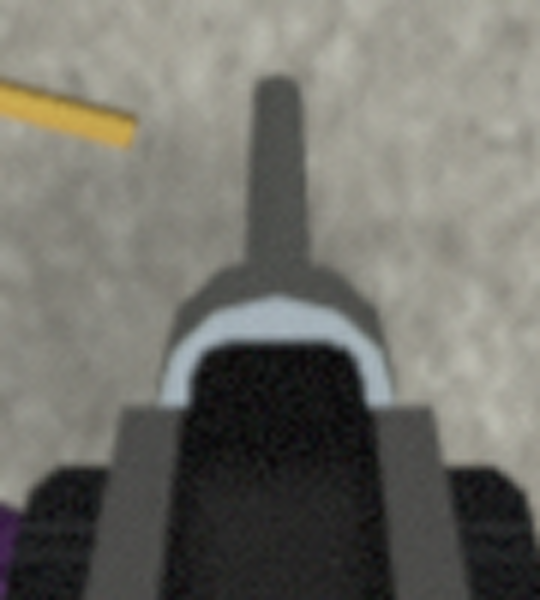

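The held key is upright, with its tip near (316,188) and its collar centred near x = 316, within about 1 mm of the tool axis. I'll align with the hook (yaw about −6.2°) and go to the point just before the mouth.

>>> step_arm(slide=[[0,0,0],[0,0,0],[0.1,0.37,0.29],[0.1,0.37,0.29],[0.09,0.35,0.29]], rot=[[0,0,0.7],[0,0,0.69],[0,0,0],[0,0,0],[0,0,0]], claw=[0,0,0,0,0])

```text
clock: 8.52
position: [0.5031, -0.0006, 0.1692]
eef_rot: [[0.112, 0.994, -0.0], [0.994, -0.112, -0.0], [-0.0, -0.0, -1.0]]
ft_force: [-0.2, -0.6, -0.8]
grip_width: 0.0131
grasp_force: 58.7
```

>>> step_arm(slide=[[0,0,0],[0,0,0],[0,0,0],[0,0,0],[0,0,0]], rot=[[0,0,0],[0,0,0],[0,0,0],[0,0,0],[0,0,0]], claw=[0,0,0,0,0])

```text
clock: 9.15
position: [0.5026, 0.0003, 0.1704]
eef_rot: [[0.112, 0.994, 0.001], [0.994, -0.112, -0.001], [-0.0, 0.001, -1.0]]
ft_force: [0.2, 0.1, -1.6]
grip_width: 0.0131
grasp_force: 58.9
```

```bash
cat > hk.py <<'E'
from h import *
import pickle,sys
M=np.array([.54665,-.00368,.12]); th=np.radians(-6.2)
ex=np.array([np.cos(th),np.sin(th),0]);ey=np.array([-ex[1],ex[0],0])
s=manip.get_state(); d=s['position']-M
print(s['clock'],'TCP along,lat mm',1e3*d@ex,1e3*d@ey,'origin z',s['position'][2]-.0321,'tool y yaw',np.degrees(np.arctan2(s['eef_rot'][1,1],s['eef_rot'][0,1])),'F hook',s['ft_force']@ex,s['ft_force']@ey,s['ft_force'][2], 'tilt',s['eef_rot'][:2,2].round(4),'pos',s['position'].round(4))
if len(sys.argv)>1:
    pickle.dump(s,open(sys.argv[1]+".pkl","wb")); w=snapshot("wrist"); cv2.imwrite(f"pics/{sys.argv[1]}.png",w)
    cv2.imwrite(f"pics/{sys.argv[1]}c.png",cv2.resize(w[130:330,260:526],(798,600),interpolation=cv2.INTER_CUBIC))
E
python3 hk.py w4
```

```text
9.15 TCP along,lat mm -44.22858767147531 -0.8511479049992796 origin z 0.13831249201097096 tool y yaw -6.402054512551502 F hook 0.1966079330435736 0.0839326300301839 -1.5566491193956082 tilt [ 0.0006 -0.0005] pos [5.026e-01 3.000e-04 1.704e-01]
```

View pics/w4c.png

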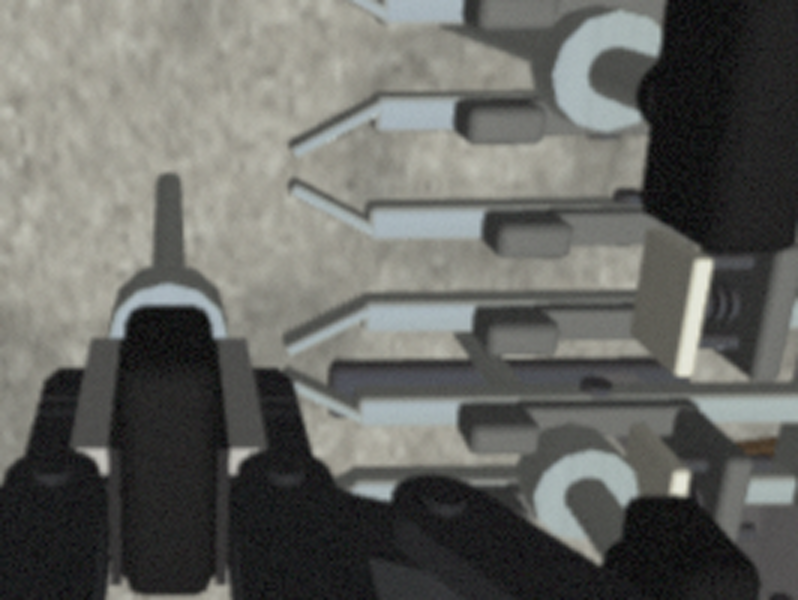

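The rails now run level in the image, so the yaw is right. The slot centre is at about crop (367,267) and the shank tip at (168,173).

```bash
python3 - <<'E'
from h import *
import pickle
s=pickle.load(open("w4.pkl","rb")); C=cam('wrist',s); R=s['eef_rot']
f=lambda u,v,z: R.T@(onz(C,(260+u/3,130+v/3),z)-s['position'])*1e3
zo=s['position'][2]-.0321
print('slot edges', f(370,235,.12),f(365,300,.12))
print('slot rear edges',f(480,240,.12),f(475,302,.12))
print('tips',f(292,185,.12),f(288,350,.12))
print('plate top edge',f(693,258,.147),f(678,375,.147),'bottom',f(645,220,.127),f(632,337,.127))
print('lips rear',f(568,235,.133),f(555,345,.133),'front',f(488,222,.133),f(476,330,.133))
print('shank tip edge (+4mm x)',f(168,173,zo-.1))
print('collar top rim +12',f(168,284,zo+.012))
E
```

```text
slot edges [10.08187312 44.19273591 50.43633732] [-5.76823855 44.11696983 50.44364651]
slot rear edges [ 8.89741839 69.06185243 50.45293077] [-6.25745503 69.49514631 50.46024562]
tips [21.78110881 26.15501371 50.41926968] [-18.48547839  26.89996325  50.43844316]
plate top edge [ 14.76956324 101.16165317  23.47090449] [-10.65390412 102.5774467   23.48362015] bottom [ 15.96884731 101.60931114  43.47064286] [-11.74634523 103.11293521  43.48447906]
lips rear [14.62999274 82.67274039 37.45904612] [-10.79662862  83.24261238  37.47121751] front [17.49896581 65.58340107 37.44668956] [-7.21631032 65.62986358 37.45819307]
shank tip edge (+4mm x) [  2.14745396  -1.29870603 132.09820699]
collar top rim +12 [10.62416468 -1.24131809 20.09427351]
```

>>> step_arm(slide=[[0.058,0,0],[0,0.1,0],[0,0.1,0],[0,0.1,0],[0,0.1,0]], rot=[[0,0,0],[0,0,0],[0,0,0],[0,0,0],[0,0,0]], claw=[0,0,0,0,0])

```text
clock: 9.82
position: [0.5274, 0.0011, 0.17]
eef_rot: [[0.112, 0.994, -0.0], [0.994, -0.112, 0.0], [0.0, -0.0, -1.0]]
ft_force: [-0.2, -1.2, -1.2]
grip_width: 0.0129
grasp_force: 58.9
```

>>> step_arm(slide=[[0,0.15,0],[0,0.15,0],[0,0.15,0],[0,0.15,0],[0,0.05,0]], rot=[[0,0,0],[0,0,0],[0,0,0],[0,0,0],[0,0,0]], claw=[0,0,0,0,0])

```text
clock: 10.45
position: [0.5661, -0.0031, 0.17]
eef_rot: [[0.111, 0.994, -0.0], [0.994, -0.111, 0.0], [0.0, -0.0, -1.0]]
ft_force: [0.6, 0.2, -0.8]
grip_width: 0.0131
grasp_force: 58.8
```

```bash
python3 hk.py
```

```text
10.45 TCP along,lat mm 19.31680060253003 2.6388254102852473 origin z 0.13787407811275565 tool y yaw -6.3980024965738735 F hook 0.5966640413275506 0.302055444698563 -0.810053055336668 tilt [-0.0001  0.0003] pos [ 0.5661 -0.0031  0.17  ]
```

>>> step_arm(slide=[[0,0.08,0],[0,0.08,0],[0,0.06,0],[0,0.05,0],[0,0.05,0]], rot=[[0,0,0],[0,0,0],[0,0,0],[0,0,0],[0,0,0]], claw=[0,0,0,0,0])

```text
clock: 11.08
position: [0.5848, -0.0053, 0.1701]
eef_rot: [[0.111, 0.994, -0.0], [0.994, -0.111, -0.0], [-0.0, -0.0, -1.0]]
ft_force: [0.1, -0.1, 0.2]
grip_width: 0.0131
grasp_force: 58.8
```

>>> step_arm(slide=[[0,0.02,0],[0,0.02,0],[0,0.02,0],[0,0.02,0],[0,0.02,0]], rot=[[0,0,0],[0,0,0],[0,0,0],[0,0,0],[0,0,0]], claw=[0,0,0,0,0])

```text
clock: 11.7
position: [0.5907, -0.006, 0.1701]
eef_rot: [[0.111, 0.994, 0.0], [0.994, -0.111, -0.0], [-0.0, 0.0, -1.0]]
ft_force: [0.5, 0.0, -1.0]
grip_width: 0.013
grasp_force: 58.8
```

```bash
python3 hk.py
```

```text
11.7 TCP along,lat mm 44.06403617738988 2.5017894293292477 origin z 0.1380058571471423 tool y yaw -6.393305267001852 F hook 0.4817007508642216 0.06505072992954113 -0.9932604015378521 tilt [ 0.0001 -0.0001] pos [ 0.5907 -0.006   0.1701]
```

Contact should be about 2–3 mm further in, so I'll feel forward in 0.6 mm rows.

>>> step_arm(slide=[[0,0.01,0],[0,0.01,0],[0,0.01,0],[0,0.01,0],[0,0.01,0]], rot=[[0,0,0],[0,0,0],[0,0,0],[0,0,0],[0,0,0]], claw=[0,0,0,0,0])

```text
clock: 12.32
position: [0.5936, -0.0063, 0.1701]
eef_rot: [[0.111, 0.994, -0.0], [0.994, -0.111, -0.0], [-0.0, -0.0, -1.0]]
ft_force: [-1.0, -0.4, -0.6]
grip_width: 0.0132
grasp_force: 58.9
```

>>> step_arm(slide=[[0,0.01,0],[0,0.01,0],[0,0.01,0],[0,0.01,0],[0,0,0]], rot=[[0,0,0],[0,0,0],[0,0,0],[0,0,0],[0,0,0]], claw=[0,0,0,0,0])

```text
clock: 12.95
position: [0.5959, -0.0065, 0.17]
eef_rot: [[0.111, 0.994, -0.0], [0.994, -0.111, -0.0], [-0.0, -0.0, -1.0]]
ft_force: [-3.3, -0.0, -0.3]
grip_width: 0.0129
grasp_force: 59.0
```

```bash
python3 hk.py
```

```text
12.95 TCP along,lat mm 49.21539853288437 2.530806352313088 origin z 0.13789428933181222 tool y yaw -6.387782510367198 F hook -3.3293600240578978 -0.37069180471270957 -0.3264540523915198 tilt [-0.0005 -0.    ] pos [ 0.5959 -0.0065  0.17  ]
```

The plate was met at about 47 mm. I'll press to about 6 N.

>>> step_arm(slide=[[0,0.012,0],[0,0.012,0],[0,0.012,0],[0,0.012,0],[0,0,0]], rot=[[0,0,0],[0,0,0],[0,0,0],[0,0,0],[0,0,0]], claw=[0,0,0,0,0])

```text
clock: 13.58
position: [0.5987, -0.0068, 0.17]
eef_rot: [[0.111, 0.994, -0.001], [0.994, -0.111, -0.0], [-0.0, -0.001, -1.0]]
ft_force: [-4.7, 0.8, 0.3]
grip_width: 0.0132
grasp_force: 59.1
```

```bash
for i in 1 2 3; do python3 hk.py w5; done
```

```text
13.575 TCP along,lat mm 52.05529114408497 2.506577681790135 origin z 0.1379013309261115 tool y yaw -6.392321352330893 F hook -4.71619085688778 0.3150342799859205 0.28047584567545886 tilt [-0.0006 -0.    ] pos [ 0.5987 -0.0068  0.17  ]
13.625 TCP along,lat mm 52.082982155746926 2.5036661125503032 origin z 0.13792673159051463 tool y yaw -6.38900930940106 F hook -5.762362335977997 -0.18204706700013806 -0.6422911300723684 tilt [-0.0005 -0.0001] pos [ 0.5987 -0.0068  0.17  ]
13.675 TCP along,lat mm 52.05335041010601 2.52186382115302 origin z 0.13794111540427895 tool y yaw -6.389006782834556 F hook -5.416381008638808 0.8036775064353898 -0.6020304884675242 tilt [-0.0005 -0.0001] pos [ 0.5987 -0.0068  0.17  ]
```

>>> step_arm(slide=[[0,0.013,0],[0,0,0],[0,0,0.025],[0,0,0.025],[0,0,0.025]], rot=[[0,0,0],[0,0,0],[0,0,0],[0,0,0],[0,0,0]], claw=[0,0,0,0,0])

```text
clock: 14.35
position: [0.5994, -0.0069, 0.1655]
eef_rot: [[0.111, 0.994, -0.001], [0.994, -0.111, -0.0], [-0.0, -0.001, -1.0]]
ft_force: [-6.3, 0.2, 0.5]
grip_width: 0.0132
grasp_force: 59.2
```

```bash
for i in 1 2; do python3 hk.py w5; done
```

```text
14.35 TCP along,lat mm 52.77915444575759 2.5049127198852585 origin z 0.13341790172299872 tool y yaw -6.389032462017242 F hook -6.2712044002921 -0.43491518106392474 0.4888185944761187 tilt [-0.0007 -0.0001] pos [ 0.5994 -0.0069  0.1655]
14.4 TCP along,lat mm 52.67258440403111 2.496005686315326 origin z 0.1332214429977364 tool y yaw -6.387272713021048 F hook -5.608605488626456 -0.6840885840241944 -0.015940653914965533 tilt [-0.0009 -0.0001] pos [ 0.5993 -0.0069  0.1653]
```

>>> step_arm(slide=[[0,0,0.015],[0,0,0.015],[0,0,0.015],[0,0,0.015],[0,0,0]], rot=[[0,0,0],[0,0,0],[0,0,0],[0,0,0],[0,0,0]], claw=[0,0,0,0,0])

```text
clock: 15.08
position: [0.5993, -0.0069, 0.1618]
eef_rot: [[0.111, 0.994, -0.001], [0.994, -0.111, -0.0], [-0.0, -0.001, -1.0]]
ft_force: [-6.5, 1.2, -0.5]
grip_width: 0.013
grasp_force: 59.1
```

```bash
for i in 1 2; do python3 hk.py w5; done
```

```text
15.075 TCP along,lat mm 52.66529661443056 2.472413502751518 origin z 0.12971548064534422 tool y yaw -6.388774013603889 F hook -6.575789221140135 0.47182060505958867 -0.46183921264972355 tilt [-0.001  -0.0001] pos [ 0.5993 -0.0069  0.1618]
15.125 TCP along,lat mm 52.686063379139036 2.483641917755039 origin z 0.12973320684844697 tool y yaw -6.3897391827316 F hook -5.80796925262348 -0.1746215650983603 0.48152699943956323 tilt [-0.0009 -0.0001] pos [ 0.5993 -0.0069  0.1618]
```

The collar is below the lip tops (origin 129.7 mm) with no vertical load, so it has cleared them. I'll continue down to the floor.

>>> step_arm(slide=[[0,0,0.015],[0,0,0.015],[0,0,0.015],[0,0,0.015],[0,0,0]], rot=[[0,0,0],[0,0,0],[0,0,0],[0,0,0],[0,0,0]], claw=[0,0,0,0,0])

```text
clock: 15.8
position: [0.5993, -0.0069, 0.1582]
eef_rot: [[0.111, 0.994, -0.001], [0.994, -0.111, -0.0], [-0.0, -0.001, -1.0]]
ft_force: [-5.6, 0.8, -0.3]
grip_width: 0.013
grasp_force: 59.1
```

```bash
for i in 1 2; do python3 hk.py w5; done
```

```text
15.8 TCP along,lat mm 52.66196157140163 2.476269733026581 origin z 0.1261024248014935 tool y yaw -6.391301035833329 F hook -5.6522037810519254 0.1550166925540033 -0.25539301880731835 tilt [-0.001  -0.0001] pos [ 0.5993 -0.0069  0.1582]
15.85 TCP along,lat mm 52.67041265939746 2.4664810062152056 origin z 0.12608722898097122 tool y yaw -6.386826667553424 F hook -6.2001588622734545 -0.18082250036097408 -0.6989985337365061 tilt [-0.001  -0.0001] pos [ 0.5993 -0.0069  0.1582]
```

>>> step_arm(slide=[[0,0,0.01],[0,0,0.01],[0,0,0.01],[0,0,0.01],[0,0,0]], rot=[[0,0,0],[0,0,0],[0,0,0],[0,0,0],[0,0,0]], claw=[0,0,0,0,0])

```text
clock: 16.52
position: [0.5997, -0.0069, 0.1572]
eef_rot: [[0.111, 0.994, 0.0], [0.994, -0.111, -0.001], [-0.0, 0.0, -1.0]]
ft_force: [-8.9, 0.4, 9.6]
grip_width: 0.0135
grasp_force: 60.8
```

```bash
for i in 1 2; do python3 hk.py w5; done
```

```text
16.525 TCP along,lat mm 53.06833464439503 2.5296420994888447 origin z 0.12506831869070553 tool y yaw -6.396429932873925 F hook -8.908546354148545 -0.6024563463805916 9.624691763455008 tilt [ 0.0003 -0.0005] pos [ 0.5997 -0.0069  0.1572]
16.575 TCP along,lat mm 53.06444871306312 2.5609285057383695 origin z 0.12504439938157025 tool y yaw -6.392848135997553 F hook -8.91954111631446 -1.5760717357674456 10.800645468224392 tilt [ 0.0003 -0.0005] pos [ 0.5997 -0.0069  0.1571]
```

The key is on the floor (origin at 125.0 mm, 10 N). I'll ease the vertical load and move toward the lips.

>>> step_arm(slide=[[0,0,-0.012],[0,-0.01,-0.01],[0,-0.01,0],[0,-0.01,0],[0,0,0]], rot=[[0,0,0],[0,0,0],[0,0,0],[0,0,0],[0,0,0]], claw=[0,0,0,0,0])

```text
clock: 17.25
position: [0.5979, -0.0068, 0.1573]
eef_rot: [[0.111, 0.994, 0.0], [0.994, -0.111, -0.0], [-0.0, 0.0, -1.0]]
ft_force: [-3.3, 1.2, -0.9]
grip_width: 0.0133
grasp_force: 59.0
```

```bash
for i in 1 2; do python3 hk.py w5; done
```

```text
17.25 TCP along,lat mm 51.28735990899846 2.452167097531833 origin z 0.1252003509776461 tool y yaw -6.393999959424285 F hook -3.3740607758117016 0.8772301906232114 -0.862468640045489 tilt [ 0.0002 -0.0001] pos [ 0.5979 -0.0068  0.1573]
17.3 TCP along,lat mm 51.317955256196605 2.4942748323648094 origin z 0.12521178079442924 tool y yaw -6.392376954116842 F hook -4.176902474751999 0.9956258556855924 -1.1785690101014257 tilt [ 0.0001 -0.    ] pos [ 0.5979 -0.0067  0.1573]
```

>>> step_arm(slide=[[0,-0.01,0.002],[0,-0.008,0.002],[0,0,0],[0,0,0],[0,0,0]], rot=[[0,0,0],[0,0,0],[0,0,0],[0,0,0],[0,0,0]], claw=[0,0,0,0,0])

```text
clock: 17.98
position: [0.5971, -0.0068, 0.1573]
eef_rot: [[0.111, 0.994, 0.001], [0.994, -0.111, -0.0], [-0.0, 0.001, -1.0]]
ft_force: [0.5, -0.9, -0.5]
grip_width: 0.0131
grasp_force: 59.0
```

```bash
for i in 1 2; do python3 hk.py w5; done
```

```text
17.975 TCP along,lat mm 50.51066285177657 2.394076971711817 origin z 0.12518254259675457 tool y yaw -6.401613247157046 F hook 0.5779747096067487 -0.8602863496177944 -0.49596057787999154 tilt [ 0.0008 -0.0002] pos [ 0.5971 -0.0068  0.1573]
18.025 TCP along,lat mm 50.52252786507215 2.3830332879300014 origin z 0.12519649937149538 tool y yaw -6.404961377831491 F hook 1.5102153410509147 -0.4484896733098439 -0.7014339854312435 tilt [ 0.0008 -0.0002] pos [ 0.5971 -0.0068  0.1573]
```

The force is balanced, so the collar rests on the lips. I'll release.

>>> step_arm(slide=[[0,0,0],[0,0,0],[0,0,0],[0,0,0],[0,0,0]], rot=[[0,0,0],[0,0,0],[0,0,0],[0,0,0],[0,0,0]], claw=[0.17,0.22,0.3,0.4,0.45], newtons=20)

```text
clock: 18.7
position: [0.5968, -0.0066, 0.1571]
eef_rot: [[0.111, 0.994, 0.0], [0.994, -0.111, -0.0], [-0.0, 0.0, -1.0]]
ft_force: [-0.1, -0.3, -0.1]
grip_width: 0.0387
grasp_force: 0.0
```

```bash
python3 hk.py w6; python3 -c "
from h import *
print(manip.get_state()['grip_width'],manip.get_state()['grasp_force'])"
```

```text
18.7 TCP along,lat mm 50.17154377197466 2.5179988247403458 origin z 0.12499424489055827 tool y yaw -6.39227157212575 F hook -0.042058497253885566 -0.2712457299271681 -0.09447440357936977 tilt [ 0.0001 -0.    ] pos [ 0.5968 -0.0066  0.1571]
0.03844624818334961 0.0
```

View pics/w6.png

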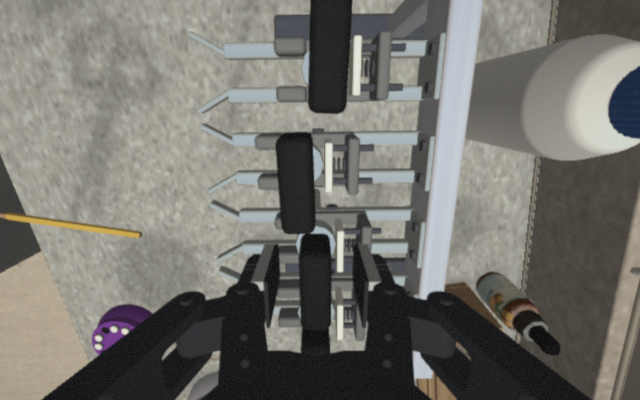

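The key stands at (315,280), clear of both fingers, and the neighbours look undisturbed. I'll retreat straight up.

>>> step_arm(slide=[[0,0,-0.1],[0,0,-0.2],[0,0,-0.4],[0,0,-0.6],[0,0,-0.6]], rot=[[0,0,0],[0,0,0],[0,0,0],[0,0,0],[0,0,0]], claw=[0.45,0.45,0.45,0.45,0.45])

```text
clock: 19.38
position: [0.5968, -0.0065, 0.2732]
eef_rot: [[0.111, 0.994, 0.001], [0.994, -0.111, -0.0], [0.0, 0.001, -1.0]]
ft_force: [0.6, 1.0, -0.3]
grip_width: 0.0384
grasp_force: 0.0
```

>>> step_arm(slide=[[0,-0.3,0],[0,-0.5,0],[0,-0.5,0],[0,-0.3,0],[0,0,0]], rot=[[0,0,0],[0,0,0],[0,0,0],[0,0,0],[0,0,0]], claw=[0.45,0.45,0.45,0.45,0.45])

```text
clock: 20.0
position: [0.501, 0.0042, 0.2723]
eef_rot: [[0.111, 0.994, 0.002], [0.994, -0.111, -0.002], [-0.001, 0.002, -1.0]]
ft_force: [0.5, -0.3, 0.1]
grip_width: 0.0387
grasp_force: 0.0
```

```bash
python3 - <<'E'
from h import *
s=manip.get_state(); w=snapshot("wrist"); a=snapshot("scene"); b=snapshot("side"); print(s['clock'],s['position'],s['joint_velocities'].round(2))
for n,im,roi in(("scene",a,(190,160,290,225)),("side",b,(190,165,295,205))):
    C=cam(n)
    for c,ar,bb in blobs(im,roi): print(n,c.round(1),ar,bb,onz(C,c,.175).round(4))
v=np.hstack([cv2.resize(w[60:360,240:640],(400,300)),cv2.resize(b[160:260,170:303],(400,300),interpolation=2)])
cv2.imwrite("pics/end.png",v)
E
```

```text
20.0 [0.5010431  0.00420577 0.27233254] [-0.62  2.54  0.65 -1.75  1.37 -0.44 -0.79]
scene [259.1 164.6] 55 [254 160   9  11] [ 0.6461 -0.065   0.175 ]
scene [250.6 181.6] 686 [222 160  55  44] [ 0.597  -0.0111  0.175 ]
scene [208.6 195.1] 229 [198 187  22  21] [0.6114 0.0893 0.175 ]
scene [279.  218.4] 21 [273 212  12  13] [0.4438 0.0138 0.175 ]
side [271.9 177.8] 170 [264 172  17  13] [ 0.5889 -0.0568  0.175 ]
side [251.1 180.6] 176 [243 175  17  13] [ 0.5934 -0.0085  0.175 ]
side [207.3 185.6] 187 [198 180  19  13] [0.6084 0.0857 0.175 ]
side [230.6 184.5] 189 [222 179  18  13] [0.5915 0.0396 0.175 ]
```

View pics/end.png

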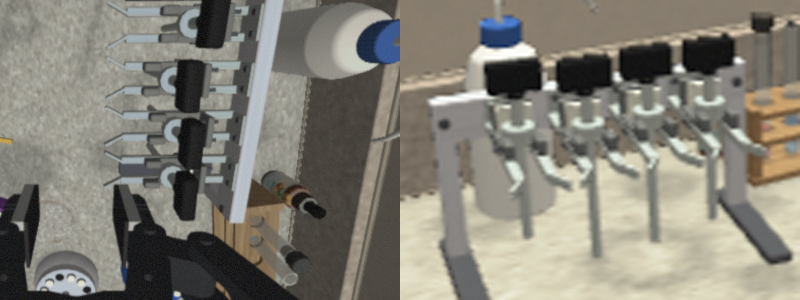

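All four keys hang upright, and the neighbours' pixel positions are unchanged. The new key is at side-view pixel (251,181), in line with the others, so I'm handing the job in.

```bash
python3 -c "
from rig import manip
print(manip.close_job())"
```

```text
the job is handed in; nothing more can be done
None
```

The key hangs upright on the empty hook, seated behind the lips and released. In the last pictures the neighbour keys had not moved, and the wrist force while seating it peaked at about 14 N; the job is handed in, but no verdict came back.

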